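Sort the torch spares, find the thread hand of its tail cap, hold the cap off

TASK

Get the torch ready for new cells: first sort its loose spares, both battery cells into the square tray and the small reflector bulb into the long tray. Then unscrew the torch's tail cap - nobody remembers whether its short thread is left- or right-handed, so try it both ways - and lift the cap off. Finish still holding the cap in the gripper, about 8 cm straight up above the torch's open end, touching nothing else, and leave the bell, the tape roll, the pencil and the stopwatch where they are.

Things in the scene. Friction and masses are not known exactly. Their poses are not given: they have to be found in the camera images.
- torch: Black steel flashlight fixed upright, tail end up, in a heavy round desk socket (104 mm across, 12 mm thick at its edge). Origin: centre of the underside, on the work surface, on the torch's vertical axis; z up. Tube 47 mm across, rim 105 mm above the surface; a 58 mm collar surrounds the tube from 87 to 100 mm height.
- cap: The torch's round knurled steel tail cap, 48 mm across, 40 mm tall, 90 g; grip it round its side. A bar 30 x 6 x 4 mm on its top lies along its x axis, at the start along the torch's x axis. Origin: centre of its underside, which rests on the torch's rim; z up. Below it a stub with two lugs, 37 mm over all, reaches 15 mm down into the tube.
- cell_a: Battery cell standing upright, plain grey cylinder with steel ends, 34 mm across, 60 mm tall, 120 g. Origin: centre of its underside.
- cell_b: The other battery cell, same as cell_a.
- cell_a_center (a point): Middle of cell_a, on its axis, 30 mm above its underside.
- cell_b_center (a point): Middle of cell_b, on its axis, 30 mm above its underside.
- bulb: Spare reflector bulb of bare aluminium standing on its wide face: 42 mm across at the bottom, narrowing to a round neck 20 mm across from 24 to 48 mm height, with a 4 mm contact on top; 50 g. Origin: centre of its underside.
- bulb_center (a point): Point on the bulb's axis 20 mm above its underside.
- square_tray: Square plywood tray, 130 x 130 mm, 38 mm high, walls and floor 5 mm thick, open on top, fixed to the desk. Origin: centre of its underside; x and y along its sides.
- long_tray: Long plywood tray, 80 mm (x) by 170 mm (y), 38 mm high, walls and floor 5 mm thick, open on top, fixed to the desk. Origin: centre of its underside.
- bell: Brass handbell with a dark wooden handle, 72 mm across, 116 mm tall, standing; bystander.
- tape_roll: Roll of grey tape lying flat, 84 mm across, 24 mm high; bystander.
- pencil: Flat carpenter's pencil, 165 mm long, 14 mm wide, 7 mm thick, along its x axis; bystander.
- stopwatch: Steel stopwatch lying flat, 56 mm across, 14 mm thick; bystander.
- torch_mouth (a point): Centre of the torch's rim. The short thread is left- or right-handed (varies, not visible). The wrong way the cap stops dead after about 6 degrees; the loosening way it turns easily, without rising, to a stop at about 72 degrees. From about 50 degrees on it lifts straight off; before that a pull raises it only 1.5 mm.
There are look-alikes about, which are no part of the job. What is shaped like the cell_b but green is not meant.

How it is judged:
By the outcome, as a careful person would: the job done as asked, in the order asked, and still so for the second after the job is handed in, while the arm keeps its last pose, push and grip.
It also fails if it takes over 72 s, if anything falls off the work surface, if the arm or the gripper's body presses on something with over 40 N, if the wrist force passes 120 N, or if a joint passes its speed limit or range.

ROBOT

A 6-joint arm with a two-finger parallel gripper is mounted at the origin on the work surface. World frame = base frame: x ahead of the robot, y to its left, z up, the work surface at z = 0. Lengths are in m, angles in rad, forces in N, time in s.
With the tool pointing down it reaches from about 0.375 to 0.975 m from the base axis. Payload 3.8 kg.
Tool frame: the origin (TCP) lies midway between the tips of the shut fingers; the grasp point (between the pads) lies 19 mm behind it; z points along the fingers, y is the line along which they close (so a half turn about z gives the same grasp; the last joint's range is limited). The gripper opens to 88 mm and grips with 3 to 60 N. Pads are 18 mm wide; open, the fingers measure 123 mm over their backs; the gripper's body (75 mm by 187 mm) begins 45 mm behind the grasp point.
Start: joints at [1.31, 0.264, 1.604, -0, 1.274, -0.037], TCP at [0.15, 0.658, 0.2] pointing down, gripper open.
Joint ranges: [-2.63, 2.63], [-0.94, 2.18], [0.31, 2.57], [-1.31, 4.45], [0, 2.66], [-2.55, 2.55]. Speed limits (rad/s): [2.57, 2.57, 3.14, 3.14, 3.14, 3.14].

INTERFACE

Orientations are given as [roll, pitch, yaw] about the fixed x, y, z axes, in that order (R = Rz(yaw) Ry(pitch) Rx(roll)).
In Python, from plant import env gives the robot as it stands. The module is installed in compiled form; this text tells all that it offers.
- The arm moves only by the tool play_rows, never from a script. Its argument "targets" is a list of rows, each a list of 2 entries, a list of its own where there are three numbers: the shift along the tool's x, y, z in cm, then the turn, a rotation vector about the tool's x, y, z in rad. In form: [[[dx, dy, dz], [wx, wy, wz]], ...]. A call has 1 to 12 rows; each row shifts and turns the commanded pose from where the row before left it, along the tool's axes as they then stand; what a row does not reach is not made up. A row lasts 1/10 s, in which the tool goes at most 50 mm and 8.59 degrees, less where a joint would pass 70% of its speed; a pose out of reach is approached as far as the arm can. A call is refused whole if a number of a shift passes 5 or a number of a turn 0.15, either way. A call with a gripper value outside its range is refused whole. "jaw" is the closure, from 0 (fully open) to 1 (shut), set as the call begins (left out, the last holds). The fingers move at their own pace and stop on an object; the grip force is fixed at half the most. Time passes only in rows, so rows that do not move let the fingers close. It gives the time, the measured TCP pose, the force, the opening and the grip force at its end, in the units of the state.
- env.observe(): the state, without advancing time (a new reading comes with each control period).
- env.get_image(name): name is "scene" or "top"; returns a dict with "image" (480x640x3 uint8, red, green, blue), "vfov" (degrees; the focal length in pixels is half the picture's height over the tangent of half this angle, whatever the lens; pixels are square), "cx", "cy" (the principal point, pixels), "k1" (the pictures are not rectified: a ray, as slopes to the right and down, at radius r is drawn at 1 + k1 r^2 times it, then the intrinsics apply), "camera_from_world" (4x4, takes a point from world to camera coordinates). Camera axes: x right, y down, z forward; pixel columns grow to the right and rows downward; lengths in m; the calibration is good to about 2 mm. A picture is of the moment at which its call begins. There is no depth.
- env.close_job(): hands the job in; it is judged then, once.
The state is a dict: "time_s": time; "joint_positions": joint angles; "qvel": joint speeds; "tau": joint torques, N m; "ee_pos": TCP position; "ee_rot": TCP orientation; "force": force on the tool from outside, world axes, zero at the start; "torque": the same for the moment, N m; "gripper_width": finger opening in m; "gripper_force": force on a finger pad.
Only numpy, scipy, OpenCV 4.12 (cv2) and the standard library are available. Lean on these libraries where they do the work, as an engineer would, in place of code of your own. Each camera call takes 0.05 s, during which the arm holds its last target. There are 200 camera calls.

## Working session

There is one attempt and no reset: what is moved stays moved. The work goes in short steps, Python scripts to look and compute and a tool call to move; the robot and the scene stay as the last step left them, time stands still between calls to the robot, and variables do not carry over. Pictures are saved under pics/ and viewed, at most 10 in all, crops included, and the job is handed in when it is done.

Besides the shell and the picture viewer there is one more tool, called after "Call:" as name([rows], argument=value, ...), one row to a line, values as JSON. play_rows: Moves the arm, as the interface text tells. Its arguments: {"type":"object","properties":{"targets":{"type":"array"},"jaw":{"type":"number"}},"required":["targets"]}

```bash
mkdir -p pics; cat > h.py <<'E'
import numpy as np, cv2, json
from plant import env
def snap(name,fn):
    d=env.get_image(name); cv2.imwrite('pics/'+fn+'.png',d['image'][:,:,::-1]); np.save('pics/'+fn+'.npy',d,allow_pickle=True); return d
def load(fn): return np.load('pics/'+fn+'.npy',allow_pickle=True).item()
def K(d):
    f=240/np.tan(np.radians(d['vfov'])/2); return np.array([[f,0,d['cx']],[0,f,d['cy']],[0,0,1.]])
def ray2z(d,u,v,z):
    p=cv2.undistortPoints(np.array([[[u,v]]],float),K(d),np.array([d['k1'],0,0,0.]))[0,0]
    T=np.array(d['camera_from_world']); R=T[:3,:3]; c=-R.T@T[:3,3]; r=R.T@np.array([p[0],p[1],1]); return c+r*(z-c[2])/r[2]
def proj(d,P):
    T=np.array(d['camera_from_world']); q=T[:3,:3]@np.asarray(P,float)+T[:3,3]; s=q[:2]/q[2]; s=s*(1+d['k1']*(s@s)); f=K(d)[0,0]; return s*f+[d['cx'],d['cy']]
E
python3 - <<'E'
from h import *
for n in('scene','top'):
    d=snap(n,n+'0'); T=np.array(d['camera_from_world']); print(n,d['vfov'],d['cx'],d['cy'],d['k1'],-T[:3,:3].T@T[:3,3],T[:3,:3].round(2).tolist())
print({k:np.round(v,3) for k,v in env.observe().items()})
E
```

```text
scene 57.82508182289118 321.57133922339966 236.88789567831122 -0.07829814671678717 [ 0.95668156 -0.19727766  0.65056815] [[0.46, 0.89, -0.02], [0.69, -0.37, -0.63], [-0.56, 0.28, -0.78]]
top 49.35838935727122 322.25245369600776 242.64376268241384 0.01534930744230921 [0.39432659 0.02137637 1.01592295] [[0.01, -1.0, 0.02], [-0.98, -0.01, -0.19], [0.19, -0.02, -0.98]]
{'time_s': np.float64(0.1), 'joint_positions': array([ 1.31 ,  0.265,  1.605, -0.   ,  1.274, -0.037]), 'qvel': array([ 0.002, -0.003, -0.004,  0.002,  0.001, -0.001]), 'tau': array([ 1.0000e-03, -5.0362e+01, -3.5807e+01,  7.3000e-02,  2.3000e-02,
       -0.0000e+00]), 'ee_pos': array([0.15 , 0.657, 0.199]), 'ee_rot': array([-3.14 , -0.   ,  2.918]), 'force': array([-0.297, -0.498, -0.682]), 'torque': array([-0.032, -0.024,  0.003]), 'gripper_force': np.float64(0.0), 'gripper_width': np.float64(0.088)}
```

View pics/top0.png

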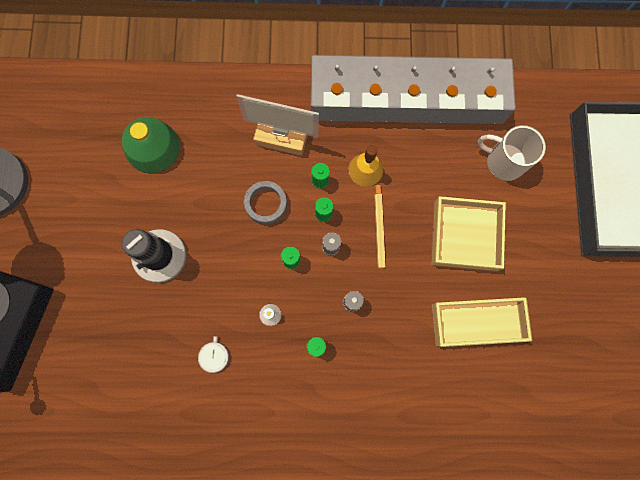

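View pics/scene0.png

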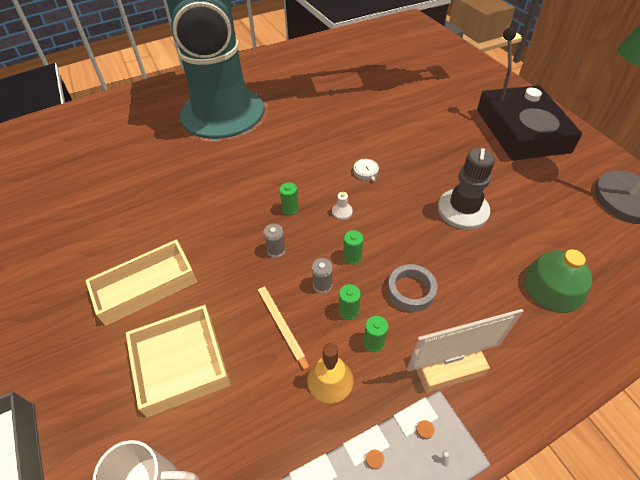

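The top view shows the grey cells near (332,243) and (354,301), the bulb at (270,315), and the torch cap top at about (135,243). The square tray is at (470,234) and the long tray at (482,323). Four green look-alikes stand close by, so I'll zoom in.

```bash
python3 - <<'E'
from h import *
t=load('top0'); s=load('scene0')
def crop(d,x,y,w,h,k): return cv2.resize(d['image'][y:y+h,x:x+w,::-1],None,fx=k,fy=k,interpolation=cv2.INTER_CUBIC)
a=crop(t,240,220,130,120,3); b=crop(t,110,215,130,120,3)
c=crop(s,250,180,130,120,3)[:, :]; e=crop(s,410,130,130,120,3)
# grids 780x720 -> too tall; scale
im=np.vstack([np.hstack([a,b]),np.hstack([c,e])]); im=cv2.resize(im,None,fx=.83,fy=.83)
cv2.imwrite('pics/crop1.png',im[:600,:800]); print(im.shape)
for n,(u,v),z in [('ca',(332,238.5),.06),('cb',(354,297),.06),('bulb',(269,313),.05),('cap',(134,243),.145)]: print(n,ray2z(t,u,v,z))
for n,(u,v),z in [('cb',(274,231),.06),('ca',(322,266),.06),('bulb',(342.5,196),.05),('cap',(482,154),.145)]: print(n,ray2z(s,u,v,z))
for n,cs in [('sq',[(437,198),(506,200),(503,271),(433,266)]),('long',[(433,304),(528,298),(531,341),(437,348)])]:
    P=np.array([ray2z(t,u,v,.038)[:2] for u,v in cs]); print(n,P.mean(0),P.round(3).tolist())
E
```

```text
(598, 647, 3)
ca [ 0.58520036 -0.01296543  0.06      ]
cb [ 0.47671533 -0.05407919  0.06      ]
bulb [0.44631229 0.10102507 0.05      ]
cap [0.55542515 0.32334616 0.145     ]
cb [ 0.47706048 -0.0544954   0.06      ]
ca [ 0.58417183 -0.01423046  0.06      ]
bulb [0.4507738  0.09924453 0.05      ]
cap [0.55667717 0.3226541  0.145     ]
sq [ 0.60378366 -0.27843853] [[0.673, -0.217], [0.671, -0.352], [0.532, -0.339], [0.539, -0.206]]
long [ 0.43442218 -0.29467623] [[0.468, -0.204], [0.481, -0.383], [0.402, -0.383], [0.387, -0.209]]
```

View pics/crop1.png

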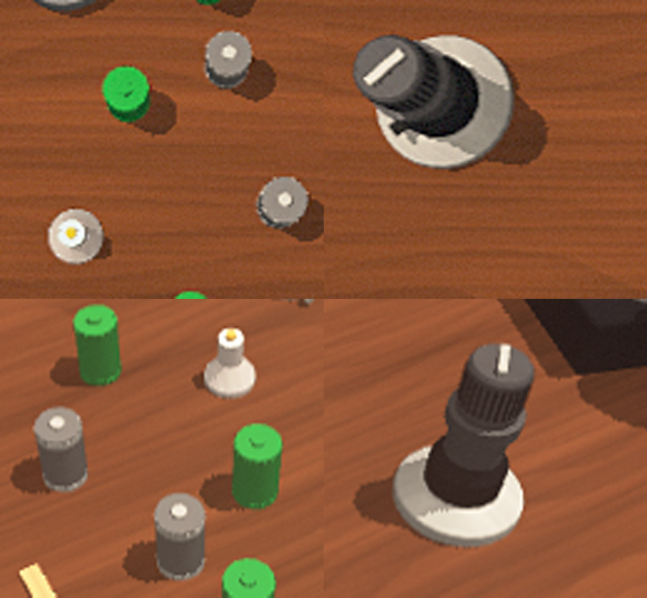

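The crops show the terminal and contact centres well enough to triangulate from both views.

```bash
python3 - <<'E'
from h import *
t=load('top0'); s=load('scene0')
T=lambda x,y:(240+x/2.49,220+y/2.49); TT=lambda x,y:(110+(x-323.7)/2.49,215+y/2.49)
S=lambda x,y:(250+x/2.49,180+(y-298.8)/2.49); SS=lambda x,y:(410+(x-323.7)/2.49,130+(y-298.8)/2.49)
from scipy.optimize import least_squares
for n,a,b,z in [('ca',T(229,52),S(179,511),.062),('cb',T(284.5,199.5),S(57,422),.062),('bulb',T(71,233),S(231,334),.052),('bar',TT(384,67),SS(504,359),.144)]:
    r=least_squares(lambda P:np.r_[proj(t,P)-a,proj(s,P)-b],[.5,0,.1]); print(n,r.x.round(4),abs(r.fun).max().round(2),'topz',ray2z(t,*a,z).round(4),'scz',ray2z(s,*b,z).round(4))
p,q=ray2z(t,*TT(366,81),.144),ray2z(t,*TT(403,52),.144); print('bar yaw',np.arctan2(*(q-p)[1::-1]),np.linalg.norm(q-p))
p,q=ray2z(s,*SS(500,373),.144),ray2z(s,*SS(508,346),.144); print('bar yaw',np.arctan2(*(q-p)[1::-1]),np.linalg.norm(q-p))
print('base',ray2z(t,*TT(444,101),.012),ray2z(s,*SS(458,494),.012))
for n,u,v in [('g1',291,254),('g2',324,206),('g3',321,171),('g4',317,344)]: print(n,ray2z(t,u,v,.06))
for n,u,v in [('penc1',379,186),('penc2',382,267)]: print(n,ray2z(t,u,v,.007))
print('bell',ray2z(t,366,172,.02),'tape',ray2z(t,265,203,.024),'watch',ray2z(t,213,357,.014))
for n,cs in [('sq',[(128,340),(209,307),(229,382),(143,411)]),('long',[(88,283),(182,243),(195,273),(104,321)])]:
    print(n,[ray2z(s,u,v,.038 if i<9 else 0)[:2].round(3).tolist() for i,(u,v) in enumerate(cs)])
E
```

```text
ca [ 0.5812 -0.013   0.0576] 0.03 topz [ 0.5803 -0.0129  0.062 ] scz [ 0.5839 -0.0143  0.062 ]
cb [ 0.4712 -0.0545  0.0581] 0.1 topz [ 0.4709 -0.0544  0.062 ] scz [ 0.4745 -0.0553  0.062 ]
bulb [0.4455 0.1023 0.0488] 0.22 topz [0.4452 0.1017 0.052 ] scz [0.4483 0.1011 0.052 ]
bar [0.5573 0.3231 0.1449] 0.02 topz [0.5575 0.3235 0.144 ] scz [0.5566 0.324  0.144 ]
bar yaw -0.8511346268035281 0.030861790174569904
bar yaw 2.2485347821464527 0.032200837414043906
base [0.55603023 0.32101067 0.012     ] [0.5632456 0.3155398 0.012    ]
g1 [0.55474908 0.06283755 0.06      ]
g2 [0.64756203 0.00264766 0.06      ]
g3 [0.71654076 0.00913196 0.06      ]
g4 [0.3916273  0.01246771 0.06      ]
penc1 [ 0.70492625 -0.10862505  0.007     ]
penc2 [ 0.54050283 -0.11302907  0.007     ]
bell [ 0.72952525 -0.08120823  0.02      ] tape [0.66124209 0.11751258 0.024     ] watch [0.36565045 0.20567566 0.014     ]
sq [[0.554, -0.34], [0.556, -0.207], [0.689, -0.221], [0.674, -0.345]]
long [[0.413, -0.381], [0.406, -0.209], [0.481, -0.207], [0.502, -0.369]]
```

Call:
play_rows([
  [[0,0,0],[0,0,-0.112]],
  [[0,0,0],[0,0,-0.112]],
  [[-2.7,-4.1,0],[0,0,0]],
  [[-2.7,-4.1,0],[0,0,0]],
  [[-2.7,-4.1,0],[0,0,0]],
  [[-2.7,-4.1,0],[0,0,0]],
  [[-2.7,-4.1,0],[0,0,0]],
  [[-2.7,-4.1,0],[0,0,0]],
  [[-2.7,-4.1,0],[0,0,0]],
  [[-2.7,-4.1,0],[0,0,0]],
  [[-2.7,-4.1,0],[0,0,0]],
  [[-2.7,-4.1,0],[0,0,0]],
], jaw=0.38)

```text
time_s: 1.3
ee_pos: [0.4203, 0.2463, 0.2001]
ee_rot: [3.142, -0.0, -3.141]
force: [1.2, 0.4, 0.0]
gripper_width: 0.0541
gripper_force: 0.0
```

Call:
play_rows([
  [[-2.31,-3.7,0],[0,0,0]],
  [[-2.31,-3.7,0],[0,0,0]],
  [[-2.31,-3.7,0],[0,0,0]],
  [[-2.31,-3.7,0],[0,0,0]],
  [[-2.31,-3.7,0],[0,0,0]],
  [[-2.31,-3.7,0],[0,0,0]],
  [[-2.31,-3.7,0],[0,0,0]],
  [[0,0,4],[0,0,0]],
  [[0,0,4],[0,0,0]],
  [[0,0,3],[0,0,0]],
  [[0,0,0],[0,0,0]],
])

```text
time_s: 2.4
ee_pos: [0.5765, -0.0107, 0.0844]
ee_rot: [3.141, -0.011, 3.141]
force: [-1.3, -0.5, -0.4]
gripper_width: 0.0544
gripper_force: 0.0
```

```bash
python3 - <<'E'
from h import *
print(env.observe()['ee_pos'])
d=snap('top','t1'); s=snap('scene','s1')
f=lambda d,x,y,w,h,k:cv2.resize(d['image'][y:y+h,x:x+w,::-1],None,fx=k,fy=k)
cv2.imwrite('pics/c2.png',np.hstack([f(d,270,200,120,120,3.3),f(s,250,200,120,120,3.3)]))
print(proj(d,[.582,-.013,.06]),proj(s,[.582,-.013,.06]))
E
```

```text
[ 0.57648    -0.01066187  0.08443046]
[332.00498143 240.18223508] [322.05514544 264.76918794]
```

View pics/c2.png

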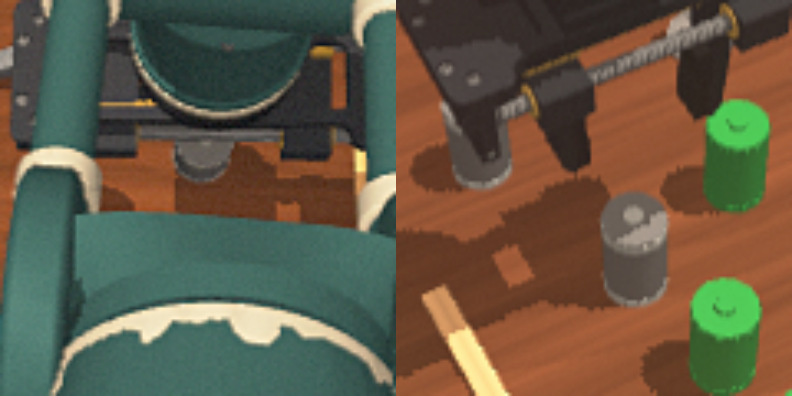

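The gripper hangs above cell_a, with fingertips near scene pixels (304,251) and (341,236). I'll let it settle, then compare.

Call:
play_rows([
  [[0,0,0],[0,0,0]],
  [[0,0,0],[0,0,0]],
])

```text
time_s: 2.7
ee_pos: [0.5836, -0.0107, 0.0929]
ee_rot: [-3.141, 0.004, -3.141]
force: [0.7, -0.9, 0.3]
gripper_width: 0.0548
gripper_force: 0.0
```

```bash
python3 - <<'E'
from h import *
s=load('s1')
for P in ([.5765,-.0107,.0844],[.5765,-.0107+.035,.0844],[.5765,-.0107-.035,.0844]): print(proj(s,P))
print(env.observe()['ee_pos'],env.observe()['ee_rot'])
E
```

```text
[321.52161097 253.11103458]
[340.36863359 245.09801475]
[302.1529541  261.33995688]
[ 0.58357772 -0.0106841   0.09291225] [-3.14130521  0.00432316 -3.1410128 ]
```

Call:
play_rows([
  [[0.1,-0.2,2.4],[0,0,0]],
  [[0,0,2],[0,0,0]],
  [[0,0,1.5],[0,0,0]],
  [[0,0,0.5],[0,0,0]],
  [[0,0,0],[0,0,0]],
  [[0,0,0],[0,0,0]],
])

```text
time_s: 3.3
ee_pos: [0.5816, -0.0127, 0.0273]
ee_rot: [-3.141, 0.002, -3.141]
force: [-0.0, -0.2, -0.6]
gripper_width: 0.0549
gripper_force: 0.0
```

Call:
play_rows([
  [[0,0,0],[0,0,0]],
  [[0,0,0],[0,0,0]],
  [[0,0,0],[0,0,0]],
  [[0,0,0],[0,0,0]],
  [[0,0,0],[0,0,0]],
], jaw=1)

```text
time_s: 3.8
ee_pos: [0.5807, -0.0128, 0.0264]
ee_rot: [3.142, 0.0, -3.141]
force: [0.3, 0.0, -0.1]
gripper_width: 0.017
gripper_force: 0.0
```

The opening is below 34 mm, so the cell isn't between the fingers. I'll look.

```bash
python3 - <<'E'
from h import *
d=snap('top','t2'); s=snap('scene','s2')
f=lambda d,x,y,w,h,k:cv2.resize(d['image'][y:y+h,x:x+w,::-1],None,fx=k,fy=k)
cv2.imwrite('pics/c3.png',np.hstack([f(d,270,180,160,180,2.5),f(s,230,160,160,180,2.5)]))
print(proj(s,[.5807,-.0128,.0264]),proj(s,[.5807,-.0128,.06]),proj(s,[.5807,-.0128,.0]))
E
```

```text
[322.11015509 275.44188896] [321.80180591 264.15886626] [322.33755565 283.76158009]
```

View pics/c3.png

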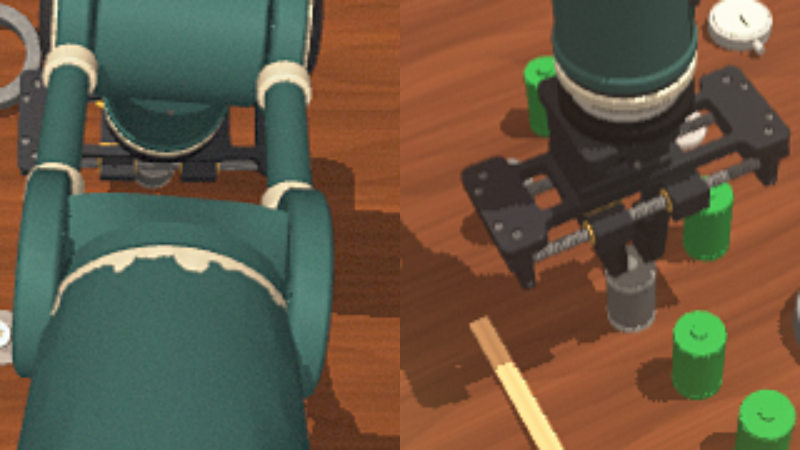

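Call:
play_rows([
  [[0,0,0],[0,0,0]],
  [[0,0,0],[0,0,0]],
  [[0,0,0],[0,0,0]],
  [[0,0,0],[0,0,0]],
  [[0,0,0],[0,0,0]],
  [[0,0,0],[0,0,0]],
], jaw=0.35)

```text
time_s: 4.5
ee_pos: [0.5806, -0.0128, 0.0263]
ee_rot: [-3.142, -0.0, -3.141]
force: [0.2, 0.4, -1.0]
gripper_width: 0.0547
gripper_force: 0.0
```

```bash
python3 - <<'E'
from h import *
o=env.observe(); print(o['ee_pos'],o['joint_positions'],o['force'],o['gripper_width'])
d=snap('top','t3'); s=snap('scene','s3')
f=lambda d,x,y,w,h,k:cv2.resize(d['image'][y:y+h,x:x+w,::-1],None,fx=k,fy=k,interpolation=cv2.INTER_CUBIC)
im=np.hstack([f(d,290,200,80,100,5),f(s,282,210,80,100,5)])
p=o['ee_pos']
for D,ox,oy,sh in ((d,290,200,0),(s,282,210,400)):
    for dy in(-.0285,0,.0285):
        for dz in (0,.034):
            u=proj(D,[p[0],p[1]+dy,p[2]+dz]); cv2.circle(im,(int((u[0]-ox)*5)+sh,int((u[1]-oy)*5)),3,(0,0,255) if dz==0 else (255,255,0),-1)
cv2.imwrite('pics/c4.png',im)
E
```

```text
[ 0.58064106 -0.01277468  0.02630732] [-6.48630045e-02  2.55093898e-01  1.96232622e+00 -4.00246552e-05
  9.24176667e-01 -1.63579460e+00] [ 0.20021593  0.38276634 -0.95609877] 0.05471756372939873
```

View pics/c4.png

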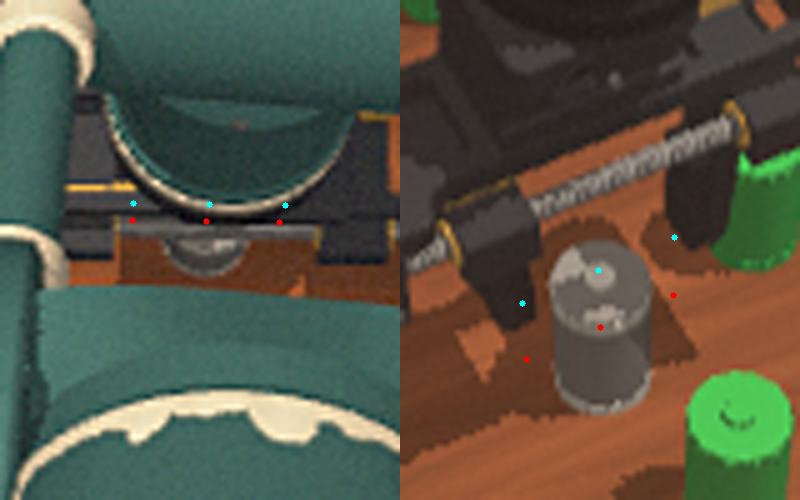

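The fingertips show about 57 px (crop) above the reported TCP, roughly 3 cm higher than `ee_pos` says, while x and y agree. They closed just above the cell. I'll descend further in small steps and watch the force.

Call:
play_rows([
  [[0,0,0.5],[0,0,0]],
  [[0,0,0.5],[0,0,0]],
  [[0,0,0.5],[0,0,0]],
  [[0,0,0.3],[0,0,0]],
  [[0,0,0],[0,0,0]],
])

```text
time_s: 5.1
ee_pos: [0.5799, -0.0127, 0.0074]
ee_rot: [3.142, -0.002, -3.141]
force: [0.3, -0.5, 0.3]
gripper_width: 0.0573
gripper_force: 0.0
```

```bash
python3 - <<'E'
from h import *
o=env.observe(); print(o['ee_pos'],o['force'],o['torque'])
s=snap('scene','s4')
f=lambda d,x,y,w,h,k:cv2.resize(d['image'][y:y+h,x:x+w,::-1],None,fx=k,fy=k,interpolation=cv2.INTER_CUBIC)
im=np.hstack([f(load('s3'),272,210,100,100,4),f(s,272,210,100,100,4)])
cv2.imwrite('pics/c5.png',im)
E
```

```text
[ 0.57987756 -0.01271255  0.00736656] [ 0.25436151 -0.5328186   0.30497746] [ 0.04833012 -0.02027162  0.00697234]
```

View pics/c5.png

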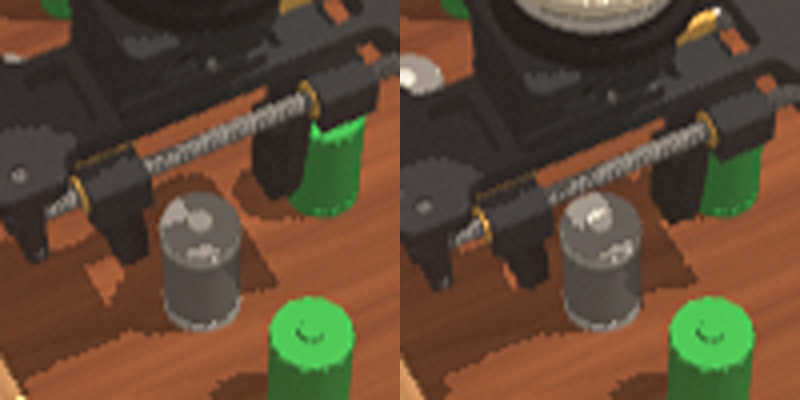

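The tips now straddle the cell, at (525,285) and (685,220) in the right crop, with the cell axis between them. I'll close.

Call:
play_rows([
  [[0,0,0.5],[0,0,0]],
  [[0,0,0.2],[0,0,0]],
  [[0,0,0],[0,0,0]],
  [[0,0,0],[0,0,0]],
  [[0,0,0],[0,0,0]],
  [[0,0,0],[0,0,0]],
], jaw=1)

```text
time_s: 5.75
ee_pos: [0.5805, -0.0127, 0.0012]
ee_rot: [3.142, -0.0, -3.141]
force: [-0.1, -1.1, -0.7]
gripper_width: 0.0331
gripper_force: 30.0
```

Call:
play_rows([
  [[0,0,-2],[0,0,0]],
  [[0,0,-4],[0,0,0]],
  [[0,0,-4],[0,0,0]],
  [[0,0,-2],[0,0,0]],
  [[-0.85,-4.42,0],[0,0,0]],
  [[-0.85,-4.42,0],[0,0,0]],
  [[-0.85,-4.42,0],[0,0,0]],
  [[-0.85,-4.42,0],[0,0,0]],
  [[-0.85,-4.42,0],[0,0,0]],
  [[-0.85,-4.42,0],[0,0,0]],
  [[0,0,0],[0,0,0]],
  [[0,0,2],[0,0,0]],
])

```text
time_s: 6.95
ee_pos: [0.634, -0.2806, 0.1043]
ee_rot: [-3.139, 0.006, 3.139]
force: [0.3, -0.2, -1.2]
gripper_width: 0.0332
gripper_force: 30.0
```

Call:
play_rows([
  [[0,0,2],[0,0,0]],
  [[0,0,2],[0,0,0]],
  [[0,0,2],[0,0,0]],
  [[0,0,1.5],[0,0,0]],
  [[0,0,1],[0,0,0]],
  [[0,0,0.5],[0,0,0]],
  [[0,0,0],[0,0,0]],
  [[0,0,0],[0,0,0]],
])

```text
time_s: 7.75
ee_pos: [0.6324, -0.2782, 0.0122]
ee_rot: [-3.141, 0.001, -3.141]
force: [0.2, -0.3, -1.2]
gripper_width: 0.0331
gripper_force: 30.0
```

```bash
python3 - <<'E'
from h import *
o=env.observe(); print(o['ee_pos'],o['force'],o['gripper_width'])
d=snap('top','t5');s=snap('scene','s5')
f=lambda d,x,y,w,h,k:cv2.resize(d['image'][y:y+h,x:x+w,::-1],None,fx=k,fy=k,interpolation=cv2.INTER_CUBIC)
cv2.imwrite('pics/c6.png',np.hstack([f(d,410,170,130,130,3),f(s,110,290,130,130,3)]))
E
```

```text
[ 0.63242513 -0.27821709  0.01222946] [ 0.18342061 -0.32376671 -1.19834078] 0.033052196522285776
```

View pics/c6.png

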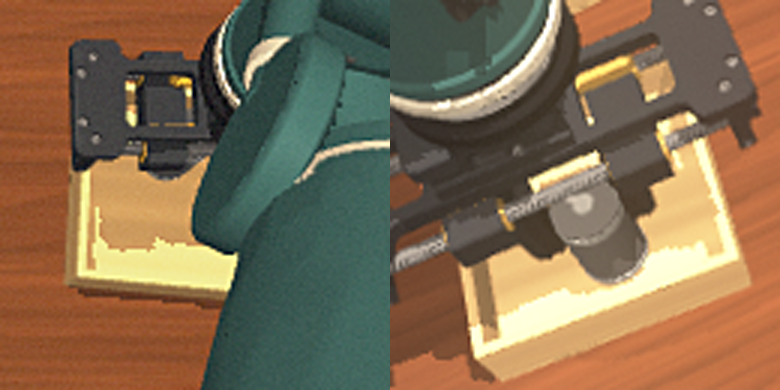

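The cell hangs inside the square tray, its base at about (615,280) in the crop and clear of the walls. I'll lower and release it.

Call:
play_rows([
  [[0,0,0.4],[0,0,0]],
  [[0,0,0.2],[0,0,0]],
  [[0,0,0],[0,0,0]],
])

```text
time_s: 8.15
ee_pos: [0.6321, -0.2782, 0.006]
ee_rot: [-3.141, 0.001, -3.141]
force: [0.4, 0.4, 2.4]
gripper_width: 0.0334
gripper_force: 29.9
```

Call:
play_rows([
  [[0,0,0],[0,0,0]],
  [[0,0,0],[0,0,0]],
  [[0,0,0],[0,0,0]],
  [[0,0,-2],[0,0,0]],
  [[0,0,-4],[0,0,0]],
  [[0,0,-4],[0,0,0]],
  [[2.66,3.72,-1],[0,0,0]],
  [[2.66,3.72,0],[0,0,0]],
  [[2.66,3.72,0],[0,0,0]],
  [[2.66,3.72,0],[0,0,0]],
  [[2.66,3.72,0],[0,0,0]],
  [[2.66,3.72,0],[0,0,0]],
], jaw=0.4)

```text
time_s: 9.35
ee_pos: [0.4707, -0.0535, 0.1153]
ee_rot: [3.141, 0.0, 3.141]
force: [0.1, -0.1, 0.8]
gripper_width: 0.053
gripper_force: 0.0
```

Call:
play_rows([
  [[0,0,0],[0,0,0]],
  [[0,0,0],[0,0,0]],
])

```text
time_s: 9.55
ee_pos: [0.472, -0.0543, 0.1156]
ee_rot: [-3.141, 0.001, -3.139]
force: [0.1, -0.3, -0.1]
gripper_width: 0.053
gripper_force: 0.0
```

Call:
play_rows([
  [[0,0,3],[0,0,0]],
  [[0,0,3],[0,0,0]],
  [[0,0,2.5],[0,0,0]],
  [[0,0,1.5],[0,0,0]],
  [[0,0,1],[0,0,0]],
  [[0,0,0.4],[0,0,0]],
  [[0,0,0],[0,0,0]],
  [[0,0,0],[0,0,0]],
])

```text
time_s: 10.35
ee_pos: [0.4732, -0.0552, 0.0021]
ee_rot: [-3.141, 0.002, 3.141]
force: [0.1, -0.2, 0.5]
gripper_width: 0.0528
gripper_force: 0.0
```

Call:
play_rows([
  [[0,0,0],[0,0,0]],
  [[0,0,0],[0,0,0]],
  [[0,0,0],[0,0,0]],
  [[0,0,0],[0,0,0]],
  [[0,0,0],[0,0,0]],
], jaw=1)

```text
time_s: 10.85
ee_pos: [0.4727, -0.0549, 0.0019]
ee_rot: [-3.141, 0.001, -3.141]
force: [0.1, -0.6, 4.4]
gripper_width: 0.0332
gripper_force: 30.0
```

Call:
play_rows([
  [[0,0,-2],[0,0,0]],
  [[0,0,-4],[0,0,0]],
  [[0,0,-4],[0,0,0]],
  [[0,0,-2],[0,0,0]],
  [[-2.13,-4.46,0],[0,0,0]],
  [[-2.13,-4.46,0],[0,0,0]],
  [[-2.13,-4.46,0],[0,0,0]],
  [[-2.13,-4.46,0],[0,0,0]],
  [[-2.13,-4.46,0],[0,0,0]],
  [[0,0,0],[0,0,0]],
  [[0,0,0],[0,0,0]],
])

```text
time_s: 11.95
ee_pos: [0.5779, -0.2782, 0.1198]
ee_rot: [3.14, -0.002, 3.14]
force: [-0.5, 0.1, -2.5]
gripper_width: 0.0335
gripper_force: 30.0
```

Call:
play_rows([
  [[0,0,2],[0,0,0]],
  [[0,0,3],[0,0,0]],
  [[0,0,2.5],[0,0,0]],
  [[0,0,1.8],[0,0,0]],
  [[0,0,1],[0,0,0]],
  [[0,0,0.5],[0,0,0]],
  [[0,0,0.3],[0,0,0]],
  [[0,0,0.2],[0,0,0]],
  [[0,0,0],[0,0,0]],
])

```text
time_s: 12.85
ee_pos: [0.5792, -0.2779, 0.0091]
ee_rot: [-3.141, 0.001, -3.141]
force: [1.1, 0.6, -0.9]
gripper_width: 0.0331
gripper_force: 30.0
```

Call:
play_rows([
  [[0,0,0.2],[0,0,0]],
  [[0,0,0],[0,0,0]],
])

```text
time_s: 13.05
ee_pos: [0.5793, -0.2782, 0.0071]
ee_rot: [-3.141, 0.001, -3.142]
force: [-0.1, -0.5, 0.4]
gripper_width: 0.0333
gripper_force: 30.0
```

Call:
play_rows([
  [[0,0,0],[0,0,0]],
  [[0,0,0],[0,0,0]],
  [[0,0,0],[0,0,0]],
  [[0,0,-2],[0,0,0]],
  [[0,0,-4],[0,0,0]],
  [[0,0,-4],[0,0,0]],
  [[1.65,4.7,-1],[0,0,0]],
  [[1.65,4.7,0],[0,0,0]],
  [[1.65,4.7,0],[0,0,0]],
  [[1.65,4.7,0],[0,0,0]],
  [[1.65,4.7,0],[0,0,0]],
  [[1.65,4.7,0],[0,0,0]],
], jaw=0.4)

```text
time_s: 14.25
ee_pos: [0.4789, 0.005, 0.1164]
ee_rot: [3.141, 0.001, 3.141]
force: [0.6, 0.4, 0.8]
gripper_width: 0.0529
gripper_force: 0.0
```

Call:
play_rows([
  [[1.65,4.7,0],[0,0,0]],
  [[1.65,4.7,0],[0,0,0]],
  [[0,0,0],[0,0,0]],
  [[0,0,0],[0,0,0]],
])

```text
time_s: 14.65
ee_pos: [0.4466, 0.0983, 0.1164]
ee_rot: [-3.141, 0.001, -3.138]
force: [-0.6, -0.3, -0.7]
gripper_width: 0.053
gripper_force: 0.0
```

Call:
play_rows([
  [[0,0.3,2],[0,0,0]],
  [[0,0,3],[0,0,0]],
  [[0,0,3],[0,0,0]],
  [[0,0,2],[0,0,0]],
  [[0,0,1.2],[0,0,0]],
  [[0,0,0.8],[0,0,0]],
  [[0,0,0.4],[0,0,0]],
  [[0,0,0],[0,0,0]],
  [[0,0,0],[0,0,0]],
])

```text
time_s: 15.55
ee_pos: [0.4478, 0.1005, -0.007]
ee_rot: [3.141, 0.002, -3.142]
force: [0.5, 0.1, -0.6]
gripper_width: 0.053
gripper_force: 0.0
```

Call:
play_rows([
  [[0,0,0],[0,0,0]],
  [[0,0,0],[0,0,0]],
  [[0,0,0],[0,0,0]],
  [[0,0,0],[0,0,0]],
  [[0,0,0],[0,0,0]],
  [[0,0,0],[0,0,0]],
], jaw=1)

```text
time_s: 16.15
ee_pos: [0.4469, 0.1006, -0.0077]
ee_rot: [3.141, 0.0, -3.141]
force: [-0.2, 0.8, 0.9]
gripper_width: 0.0188
gripper_force: 30.3
```

```bash
python3 - <<'E'
from h import *
o=env.observe(); print(o['ee_pos'],o['force'],o['torque'],o['gripper_width'],o['gripper_force'])
d=snap('top','t7');s=snap('scene','s7')
f=lambda d,x,y,w,h,k:cv2.resize(d['image'][y:y+h,x:x+w,::-1],None,fx=k,fy=k,interpolation=cv2.INTER_CUBIC)
cv2.imwrite('pics/c7.png',np.hstack([f(s,290,140,100,100,4),f(s,110,290,130,130,3.08)[:400,:400]]))
E
```

```text
[ 0.44690164  0.10056692 -0.00773683] [-0.23449799  0.75537534  0.85339385] [0.08579443 0.03923867 0.02000726] 0.018845815133506128 30.256953611969948
```

View pics/c7.png

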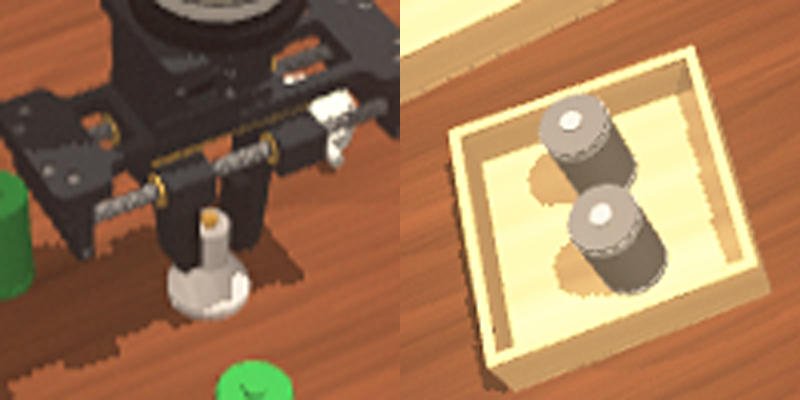

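The bulb is gripped at its neck, at (213,240) in the crop, and both cells stand upright in the square tray. Next the bulb goes to the long tray.

Call:
play_rows([
  [[0,0,-2],[0,0,0]],
  [[0,0,-4],[0,0,0]],
  [[0,0,-4],[0,0,0]],
  [[0.07,-2.4,-2],[0,0,0]],
  [[0.07,-4.82,0],[0,0,0]],
  [[0.07,-4.82,0],[0,0,0]],
  [[0.07,-4.82,0],[0,0,0]],
  [[0.07,-4.82,0],[0,0,0]],
  [[0.07,-4.82,0],[0,0,0]],
  [[0.07,-4.82,0],[0,0,0]],
  [[0.07,-4.82,0],[0,0,0]],
  [[0,-2.4,0],[0,0,0]],
])

```text
time_s: 17.45
ee_pos: [0.4408, -0.2886, 0.1121]
ee_rot: [-3.14, 0.0, 3.139]
force: [0.3, 1.1, -0.6]
gripper_width: 0.0188
gripper_force: 30.2
```

Call:
play_rows([
  [[0,0,0],[0,0,0]],
  [[0,0,2],[0,0,0]],
  [[0,0,3],[0,0,0]],
  [[0,0,2.5],[0,0,0]],
  [[0,0,1.8],[0,0,0]],
  [[0,0,1],[0,0,0]],
  [[0,0,0.5],[0,0,0]],
  [[0,0,0],[0,0,0]],
  [[0,0,0],[0,0,0]],
])

```text
time_s: 18.35
ee_pos: [0.442, -0.2852, 0.005]
ee_rot: [-3.141, 0.001, -3.141]
force: [0.1, 0.3, 0.2]
gripper_width: 0.0188
gripper_force: 30.2
```

Call:
play_rows([
  [[0,0,0.5],[0,0,0]],
  [[0,0,0.2],[0,0,0]],
  [[0,0,0],[0,0,0]],
])

```text
time_s: 18.65
ee_pos: [0.4415, -0.2851, -0.0027]
ee_rot: [-3.141, 0.0, -3.142]
force: [0.6, 0.1, -0.9]
gripper_width: 0.0186
gripper_force: 30.2
```

Call:
play_rows([
  [[0,0,0],[0,0,0]],
  [[0,0,0],[0,0,0]],
  [[0,0,0],[0,0,0]],
  [[0,0,0],[0,0,0]],
  [[0,0,-2],[0,0,0]],
  [[0,0,-4],[0,0,0]],
  [[0,0,-4],[0,0,0]],
  [[0,0,-4],[0,0,0]],
  [[0,0,-4],[0,0,0]],
  [[0,0,0],[0,0,0]],
  [[0,0,0],[0,0,0]],
], jaw=0.5)

```text
time_s: 19.75
ee_pos: [0.442, -0.2854, 0.1785]
ee_rot: [-3.14, 0.003, -3.141]
force: [-0.4, -0.2, 1.0]
gripper_width: 0.044
gripper_force: 0.0
```

Call:
play_rows([
  [[-0.45,-0.0,0],[0,0,0]],
  [[-0.88,4.68,0],[0,0,0]],
  [[-0.88,4.68,0],[0,0,0]],
  [[-0.88,4.68,0],[0,0,0]],
  [[-0.88,4.68,0],[0,0,0]],
  [[-0.88,4.68,0],[0,0,0]],
  [[-0.88,4.68,0],[0,0,0]],
  [[-0.88,4.68,0],[0,0,0]],
  [[-0.88,4.68,0],[0,0,0]],
  [[-0.88,4.68,0],[0,0,0]],
  [[-0.88,4.68,0],[0,0,0]],
  [[-0.88,4.68,0],[0,0,0]],
], jaw=0.1)

```text
time_s: 20.95
ee_pos: [0.5411, 0.2317, 0.1743]
ee_rot: [-3.14, -0.004, -3.141]
force: [0.3, 0.8, 0.2]
gripper_width: 0.0797
gripper_force: 0.0
```

```bash
python3 - <<'E'
from h import *
o=env.observe(); print(o['ee_pos'],o['joint_positions'].round(2))
d=snap('top','t8');s=snap('scene','s8')
f=lambda d,x,y,w,h,k:cv2.resize(d['image'][y:y+h,x:x+w,::-1],None,fx=k,fy=k,interpolation=cv2.INTER_CUBIC)
# refine torch from original images: dark cap-top/bar bright blob centroid
for n,(x,y,w,h) in (('top0',(118,228,35,30)),('scene0',(474,146,18,18))):
    D=load(n); g=D['image'][y:y+h,x:x+w].min(2).astype(float); m=g>150; ys,xs=np.nonzero(m); print(n,m.sum(),xs.mean()+x,ys.mean()+y,ray2z(D,xs.mean()+x,ys.mean()+y,.149).round(4))
# bulb in long tray check: bright grey pixels
g=s['image'][235:325,80:200].astype(int); m=(g.min(2)>150)&(g.max(2)-g.min(2)<35); ys,xs=np.nonzero(m); print('bulb blob',m.sum(),xs.mean()+80,ys.mean()+235, 'exp',proj(s,[.442,-.285,.03]))
E
```

```text
[0.54112828 0.23166325 0.17433664] [ 0.36  0.12  1.82 -0.    1.2  -1.21]
top0 75 135.33333333333334 240.42666666666668 [0.5591 0.3201 0.149 ]
scene0 40 482.1 153.45 [0.5588 0.3197 0.149 ]
bulb blob 227 150.14537444933922 278.66960352422905 exp [147.14674227 276.37815831]
```

Call:
play_rows([
  [[-0.77,4.5,0],[0,0,0]],
  [[-0.77,4.5,0],[0,0,0]],
  [[0,0,0],[0,0,0.15]],
  [[0,0,0],[0,0,0.15]],
  [[0,0,0],[0,0,0]],
  [[0,0,0],[0,0,0]],
])

```text
time_s: 21.65
ee_pos: [0.5571, 0.3189, 0.1753]
ee_rot: [-3.139, -0.002, 2.845]
force: [0.7, 0.4, -0.6]
gripper_width: 0.0795
gripper_force: 0.0
```

Call:
play_rows([
  [[-0.1,0.2,2],[0,0,0]],
  [[0,0,2.5],[0,0,0]],
  [[0,0,2.3],[0,0,0]],
  [[0,0,1.5],[0,0,0]],
  [[0,0,0.9],[0,0,0]],
  [[0,0,0.5],[0,0,0]],
  [[0,0,0],[0,0,0]],
  [[0,0,0],[0,0,0]],
])

```text
time_s: 22.45
ee_pos: [0.5601, 0.3219, 0.0812]
ee_rot: [3.14, 0.001, 2.842]
force: [0.8, 0.6, 0.6]
gripper_width: 0.0794
gripper_force: 0.0
```

Call:
play_rows([
  [[0,0,0],[0,0,0]],
  [[0,0,0],[0,0,0]],
  [[0,0,0],[0,0,0]],
  [[0,0,0],[0,0,0]],
  [[0,0,0],[0,0,0]],
  [[0,0,0],[0,0,0]],
], jaw=1)

```text
time_s: 23.05
ee_pos: [0.5595, 0.3215, 0.0805]
ee_rot: [3.142, 0.0, 2.842]
force: [-1.3, -0.7, 1.5]
gripper_width: 0.0471
gripper_force: 30.0
```

```bash
python3 - <<'E'
from h import *
o=env.observe(); print({k:np.round(v,4) for k,v in o.items() if k!='tau'})
E
```

```text
{'time_s': np.float64(23.05), 'joint_positions': array([ 4.8310e-01,  3.0400e-01,  1.7840e+00, -1.0000e-04,  1.0534e+00,
       -7.8800e-01]), 'qvel': array([ 0.0007,  0.0012,  0.0005,  0.0002,  0.0004, -0.0002]), 'ee_pos': array([0.5595, 0.3215, 0.0805]), 'ee_rot': array([3.1415e+00, 2.0000e-04, 2.8419e+00]), 'force': array([-1.3066, -0.6571,  1.5084]), 'torque': array([-0.1182,  0.1226,  0.0352]), 'gripper_force': np.float64(29.9997), 'gripper_width': np.float64(0.0471)}
```

Call:
play_rows([
  [[0,0,0],[0,0,0.06]],
  [[0,0,0],[0,0,0.06]],
  [[0,0,0],[0,0,0.06]],
  [[0,0,0],[0,0,0]],
  [[0,0,0],[0,0,0]],
])

```text
time_s: 23.55
ee_pos: [0.5588, 0.3209, 0.0805]
ee_rot: [-3.14, -0.0, 2.665]
force: [-3.9, -2.7, 5.4]
gripper_width: 0.047
gripper_force: 30.0
```

```bash
python3 - <<'E'
from h import *
o=env.observe(); print({k:np.round(v,4) for k,v in o.items() if k in('ee_pos','ee_rot','force','torque','gripper_width')})
E
```

```text
{'ee_pos': array([0.5588, 0.3209, 0.0805]), 'ee_rot': array([-3.1399e+00, -3.0000e-04,  2.6645e+00]), 'force': array([-3.8527, -2.6675,  5.4288]), 'torque': array([-0.4949,  0.5975,  0.7416]), 'gripper_width': np.float64(0.047)}
```

Call:
play_rows([
  [[0,0,0],[0,0,-0.08]],
  [[0,0,0],[0,0,-0.1]],
  [[0,0,0],[0,0,-0.1]],
  [[0,0,0],[0,0,-0.1]],
  [[0,0,0],[0,0,0]],
  [[0,0,0],[0,0,0]],
])

```text
time_s: 24.15
ee_pos: [0.56, 0.322, 0.0805]
ee_rot: [3.14, 0.001, 3.04]
force: [0.6, 0.1, 1.8]
gripper_width: 0.0474
gripper_force: 30.0
```

```bash
python3 - <<'E'
from h import *
o=env.observe(); print({k:np.round(v,4) for k,v in o.items() if k in('ee_pos','ee_rot','force','torque','gripper_width')})
E
```

```text
{'ee_pos': array([0.56  , 0.322 , 0.0805]), 'ee_rot': array([3.1404e+00, 1.1000e-03, 3.0396e+00]), 'force': array([0.6194, 0.1406, 1.7717]), 'torque': array([ 0.0463, -0.0173,  0.0363]), 'gripper_width': np.float64(0.0474)}
```

Call:
play_rows([
  [[0,0,0],[0,0,-0.08]],
  [[0,0,0],[0,0,-0.11]],
  [[0,0,0],[0,0,-0.11]],
  [[0,0,0],[0,0,-0.11]],
  [[0,0,0],[0,0,-0.11]],
  [[0,0,0],[0,0,-0.11]],
  [[0,0,0],[0,0,-0.11]],
  [[0,0,0],[0,0,-0.11]],
  [[0,0,0],[0,0,0]],
  [[0,0,0],[0,0,0]],
])

```text
time_s: 25.15
ee_pos: [0.5597, 0.3217, 0.0804]
ee_rot: [-3.141, 0.001, -2.395]
force: [-0.2, -0.0, 3.3]
gripper_width: 0.0472
gripper_force: 30.0
```

Call:
play_rows([
  [[0,0,-0.2],[0,0,0]],
  [[0,0,-0.2],[0,0,0]],
  [[0,0,0],[0,0,0]],
])

```text
time_s: 25.45
ee_pos: [0.5591, 0.3214, 0.0839]
ee_rot: [3.141, -0.0, -2.392]
force: [-0.2, -0.1, -0.0]
gripper_width: 0.047
gripper_force: 30.0
```

```bash
python3 - <<'E'
from h import *
o=env.observe(); print({k:np.round(v,4) for k,v in o.items() if k in('ee_pos','ee_rot','force','torque','gripper_width')})
E
```

```text
{'ee_pos': array([0.5591, 0.3214, 0.0839]), 'ee_rot': array([ 3.1414e+00, -5.0000e-04, -2.3923e+00]), 'force': array([-0.1753, -0.1194, -0.0282]), 'torque': array([0.08  , 0.0406, 0.0295]), 'gripper_width': np.float64(0.047)}
```

Call:
play_rows([
  [[0,0,-0.8],[0,0,0]],
  [[0,0,-1.2],[0,0,0]],
  [[0,0,-1.6],[0,0,0]],
  [[0,0,-1.6],[0,0,0]],
  [[0,0,-1.2],[0,0,0]],
  [[0,0,-0.8],[0,0,0]],
  [[0,0,-0.4],[0,0,0]],
  [[0,0,0],[0,0,0]],
  [[0,0,0],[0,0,0]],
  [[0,0,0],[0,0,0]],
])

```text
time_s: 26.45
ee_pos: [0.5588, 0.3212, 0.1591]
ee_rot: [3.141, -0.002, -2.391]
force: [0.0, 0.2, -1.6]
gripper_width: 0.0474
gripper_force: 30.0
```

```bash
python3 - <<'E'
from h import *
o=env.observe(); print({k:np.round(v,4) for k,v in o.items() if k in('ee_pos','ee_rot','force','torque','gripper_width','gripper_force')})
s=snap('scene','s9'); t=snap('top','t9')
f=lambda d,x,y,w,h,k:cv2.resize(d['image'][y:y+h,x:x+w,::-1],None,fx=k,fy=k,interpolation=cv2.INTER_CUBIC)
cv2.imwrite('pics/c8.png',np.hstack([f(s,75,230,165,195,2.5),f(s,400,60,155,195,2.5)]))
E
```

```text
{'ee_pos': array([0.5588, 0.3212, 0.1591]), 'ee_rot': array([ 3.1411e+00, -1.7000e-03, -2.3914e+00]), 'force': array([ 0.014 ,  0.2431, -1.5973]), 'torque': array([ 0.0812,  0.0117, -0.0033]), 'gripper_force': np.float64(29.9998), 'gripper_width': np.float64(0.0474)}
```

View pics/c8.png

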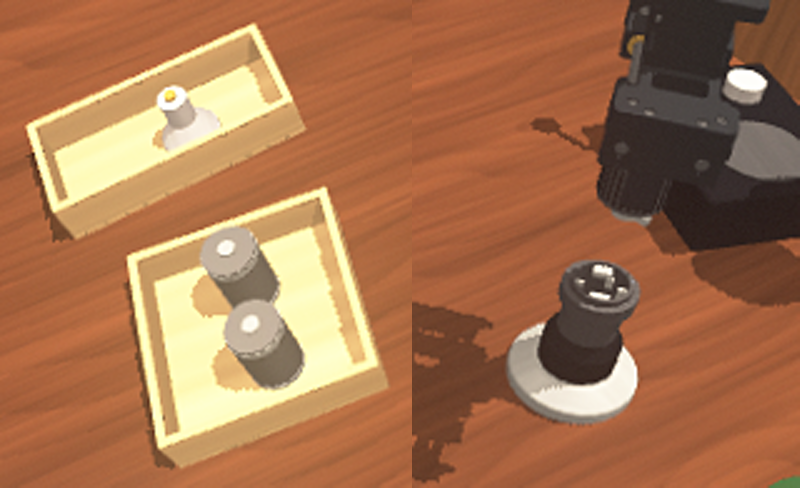

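The bulb stands in the long tray at about (185,120) and both cells stand in the square tray. The cap is in the gripper at (640,190), above the open torch mouth at (600,285). I'm handing the job in.

```bash
python3 -c "
from h import *
print(env.close_job())"
```

```text
the job is handed in; nothing more can be done
None
```

The job is handed in: both cells are in the square tray, the bulb is in the long tray, and the cap is unscrewed and held about 8 cm above the torch's open end (the bystanders were not re-measured, but no move went near them).

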